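# Rock the disc cutter's tight upper plate off its guide pins

### The arm

A 6-joint arm with a two-finger parallel gripper is mounted at the origin on the work surface. World frame = base frame: x ahead of the robot, y to its left, z up, the work surface at z = 0. Lengths are in m, angles in rad, forces in N, time in s.
With the tool pointing down it reaches from about 0.225 to 0.875 m from the base axis. Payload 3.4 kg.
Tool frame: the origin (TCP) lies between the finger pads; the fingertips stand 8 mm ahead of it and the grasp point (between the pads) lies 11 mm behind it; z points along the fingers, y is the line along which they close (so a half turn about z gives the same grasp; the last joint's range is limited). The gripper opens to 85 mm and grips with 20 to 120 N. Pads are 22 mm wide; open, the fingers measure 114 mm over their backs; the gripper's body (76 mm by 85 mm) begins 54 mm behind the grasp point. The pads swing forward as they close: fully open they stand 13 mm farther back than shut.
Start: joints at [-1.309, 0.276, 1.505, -0, 1.361, -0.121], TCP at [0.215, -0.533, 0.239] pointing down, gripper open.
Joint ranges: [-2.89, 2.89], [-0.75, 2.08], [0.22, 2.7], [-1.18, 4.32], [0.11, 2.71], [-2.7, 2.7]. Speed limits (rad/s): [2.57, 2.57, 3.14, 3.14, 3.14, 3.14].

### API

Orientations are given as a unit quaternion [w, x, y, z].
In Python, from rig import manip gives the robot as it stands.
- The arm moves only by the tool move_arm, never from a script. Its argument "deltas" is a list that holds one entry, the list of rows, each a list of 5 numbers: the shift along the tool's x, y, z normalised to -1 to 1, where 1 is 80 cm, then the turn about the tool's z normalised to -1 to 1, where 1 is 120 degrees, then the closure, from -1 (fully open) to 1 (shut). In form: [[[tx, ty, tz, twist, grip], ...]]. A call has 1 to 12 rows; each row is the pose to reach, as a shift and turn from the pose commanded when the call began, along the tool's axes at that moment; what a row does not reach only later rows make up. A row lasts 1/10 s, in which the tool goes at most 50 mm and 8.59 degrees, less where a joint would pass 70% of its speed; a pose out of reach is approached as far as the arm can. A call with a number of a shift or a turn outside -1 to 1 is refused whole. A call with a gripper value outside its range is refused whole. The fingers move at their own pace and stop on an object; "squeeze" is the grip in N (left out, the last holds). Time passes only in rows, so rows that repeat a pose let the fingers close. It gives the time, the measured TCP pose, the force, the opening and the grip force at its end, in the units of the state.
- manip.get_state(): the state, without advancing time (a new reading comes with each control period).
- manip.get_image(name): name is "scene" or "top" or "wrist"; returns the picture (384x512x3 uint8, red, green, blue); there is no depth.
- manip.camera_params(name): a dict with "fx", "fy", "cx", "cy" (pixels), "R" (3x3) and "t" (3): a world point X has camera coordinates R X + t; the wrist camera has in their place "tool_from_camera" (4x4, takes a point from camera to tool coordinates, whose origin is the TCP and whose axes are the flange's). Camera axes: x right, y down, z forward; pixel columns grow to the right and rows downward; lengths in m; the calibration is good to about 2 mm. A picture is of the moment at which its call begins: read the wrist's pose just before it. camera_params takes no time and is no camera call.
- manip.sign_off(): hands the job in; it is judged then, once.
The state is a dict: "clock": time; "qpos": joint angles; "qd": joint speeds; "effort": joint torques, N m; "position": TCP position; "ee_rot": TCP orientation; "contact_force": force on the tool from outside, world axes, zero at the start; "moment": the same for the moment, N m; "width": finger opening in m; "gripper_force": force on a finger pad.
Only numpy, scipy, OpenCV 4.12 (cv2) and the standard library are available. Lean on these libraries where they do the work, as an engineer would, in place of code of your own. Each camera call takes 0.05 s, during which the arm holds its last target. There are 200 camera calls.

### The job

Open the disc cutter: work its tight upper plate up off the guide pins by pressing the two red release levers in turn, a little at a time, so that the plate rocks gently from side to side and never tips more than about 5 degrees; do not touch the plate while it is still tight. When both levers are nearly all the way down and the plate sits loose, take it by its brass grip, lift it straight off the pins and set it down gently, flat and grip upward, in the middle of the cork mat. Leave the hammer, the paper cup and the punch block where they are.

Things in the scene. Friction and masses are not known exactly. Their poses are not given: they have to be found in the camera images.
- cutter_base: blue lower half of the disc cutter, bolted down. Foot 100 x 250 x 10 mm (x, y, z) with a pedestal; its steel die (56 x 88 mm) has its top face 55 mm above the table. Origin: centre of the underside; z up; y runs along the line of the two levers (left lever at +y, right at -y). Pressed home, the plate lies flat on the die top
- left_pin (a point): top of the left guide pin: 12 mm diameter, 22 mm tall, standing on the die top 40 mm from the base's centre at +y. Sprung brass beads low on the pin grip the plate's bore with about 7 to 11 N, up or down, until that end of the plate has risen about 11 mm; above that the plate is only loosely guided (1 mm play in x, 3 mm in y)
- right_pin (a point): the same for the right guide pin, at -y
- plate: loose aluminium upper plate, 56 x 130 x 14 mm (x, y, z), about 0.3 to 0.6 kg, at first home on the pins, long side y along the base's y. Origin: centre of its underside. Its ends overhang the die; the levers pry under them and raise them about 16 mm at most. The pins are 22 mm tall: then lift it straight up at least 10 mm more before moving sideways
- plate_left (a point): point on the plate's underside, 60 mm from its centre towards the left lever (+y)
- plate_right (a point): point on the plate's underside, 60 mm from its centre towards the right lever (-y)
- plate_grip (a point): point in the brass grip block in the middle of the plate's top, on its centre line, 36 mm above the plate's underside. The block is 14 mm (plate x) by 44 mm (plate y), from 14 to 44 mm above the underside: take it across its 14 mm
- left_pad (a point): axis of the left lever's red thumb bar, a horizontal round bar 18 mm in diameter and 36 mm long (along the base's x); press down on its top, 9 mm above this point. When the lever is level it is 150 mm from the base's centre (+y) and 67.5 mm above the table; it goes down in an arc about the pivot, to about 19 mm at the stop, its top then at 28 mm
- right_pad (a point): the same for the right lever, at -y of the base
- lever_left (a joint): left lever's angle (rad): 0 level, tip 0.5 mm below the plate at home; below 0 slack (bar higher); grows as the bar is pressed; stop at 0.75. Pivot 85 mm from the base's centre, 50.5 mm above the table; inner tip 25 mm inward of it, thumb bar 65 mm outward and 17 mm higher; lifts the plate's end by about 25 mm x sin(angle). Stiff: stays where left and holds the plate up; pressing takes about 5 to 15 N
- lever_right (a joint): the same for the right lever
- cork_mat: cork mat 110 x 150 x 6 mm (x, y, z), fixed to the table. Origin: centre of its underside; top face at 6 mm
- hammer: hammer 240 mm long lying on the table between robot and cutter, handle along its x axis; bystander
- paper_cup: white paper cup, 76 mm across, 95 mm tall, beyond the cutter; origin: centre of its underside; bystander
- punch_block: wooden block 60 x 80 x 50 mm with steel punches standing in it up to 98 mm above the table; origin: centre of its underside; on the other side of the cutter from the mat; bystander
Mind the look-alikes: they are no part of the job. Several things have the shape of the cork_mat; the one meant has the colours described above.

How it is judged:
By the outcome, as a careful person would: the job done as asked, in the order asked, and still so for the second after the job is handed in, with the robot touching nothing.
It also fails if it takes over 72 s, if anything falls off the work surface, if the arm or the gripper's body presses on something with over 40 N, if the wrist force passes 120 N, or if a joint passes its speed limit or range.

## Working session

There is one attempt and no reset: what is moved stays moved. The work goes in short steps, Python scripts to look and compute and a tool call to move; the robot and the scene stay as the last step left them, time stands still between calls to the robot, and variables do not carry over. Pictures are saved under pics/ and viewed, at most 10 in all, crops included, and the job is handed in when it is done.

Besides the shell and the picture viewer there is one more tool, called after "Emit:" as name(argument=value, ...) on one line, values as JSON. move_arm: Moves the arm, as the interface text tells. Scaled input: -1 to 1 covers 80 cm each way for a shift and 120 degrees each way for a turn. Its arguments: {"type":"object","properties":{"deltas":{"type":"array","items":{"type":"array","items":{"type":"array","items":{"type":"number","minimum":-1,"maximum":1}}}},"squeeze":{"type":"number"}},"required":["deltas"]}

```bash
mkdir -p pics; python3 - <<'E'
from rig import manip
import cv2,numpy as np
for n in ("scene","top"):
    im=manip.get_image(n); cv2.imwrite(f"pics/{n}0.png",im[:,:,::-1])
    p=manip.camera_params(n); print(n,{k:np.round(v,4).tolist() for k,v in p.items()})
s=manip.get_state(); print(s)
print(manip.camera_params("wrist"))
E
```

```text
scene {'fx': 360.7568, 'fy': 360.7568, 'cx': 259.4462, 'cy': 187.6579, 'R': [[0.2962, 0.955, -0.0129], [0.7893, -0.2524, -0.5597], [-0.5378, 0.1557, -0.8286]], 't': [-0.1634, -0.4032, 1.3737]}
top {'fx': 356.8829, 'fy': 356.8829, 'cx': 246.9869, 'cy': 187.9171, 'R': [[-0.021, -0.9997, 0.0089], [-0.9931, 0.0199, -0.116], [0.1158, -0.0112, -0.9932]], 't': [-0.0068, 0.5915, 0.9898]}
{'clock': 0.1, 'qpos': array([-1.30899220e+00,  2.76482831e-01,  1.50601529e+00, -2.29410503e-06,
        1.36066369e+00, -1.20994273e-01]), 'qd': array([ 7.13169385e-05, -8.81597937e-04, -4.03129831e-03,  2.62838732e-04,
       -8.41682001e-04,  4.63415172e-04]), 'effort': array([ 2.63049595e-03, -4.17699552e+01, -2.46405602e+01, -1.58150156e-04,
        5.81826404e-03,  6.65164350e-06]), 'position': array([ 0.21465173, -0.53294281,  0.23855059]), 'ee_rot': array([-7.82556494e-04,  9.81738674e-01,  1.90232909e-01, -5.63114679e-05]), 'contact_force': array([0.52989475, 0.27340092, 0.32047211]), 'moment': array([ 0.01017986, -0.02535272,  0.03845691]), 'gripper_force': 0.0, 'width': 0.08526510685506758}
{'fx': 306.16547459750456, 'fy': 306.16547459750456, 'cx': 256.11831921449556, 'cy': 193.82744113209924, 'tool_from_camera': array([[ 6.21653994e-04, -9.44680270e-01, -3.27992076e-01,
         8.35169023e-02],
       [ 9.99999759e-01,  4.85833162e-04,  4.96038941e-04,
         3.96999657e-04],
       [-3.09248774e-04, -3.27992305e-01,  9.44680344e-01,
        -1.34601306e-01],
       [ 0.00000000e+00,  0.00000000e+00,  0.00000000e+00,
         1.00000000e+00]])}
```

View pics/top0.png

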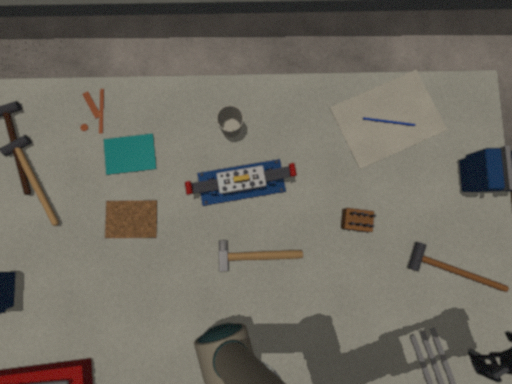

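View pics/scene0.png

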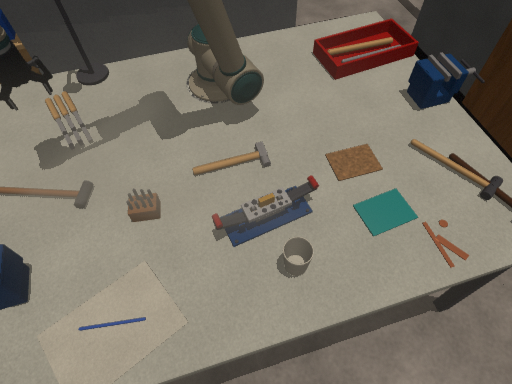

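The top view shows the cutter's red bars near (189,188) and (293,170), the grip at (241,179), the cork mat at (131,219) and a teal decoy at (130,154). The scene view shows the bars at (313,183) and (217,222), and the mat at (354,161).

```bash
cat > h.py <<'E'
from rig import manip
import cv2,numpy as np
P={n:manip.camera_params(n) for n in("scene","top")}
def ray(n,u,v,wp=None):
    p=manip.camera_params("wrist") if n=="wrist" else P[n]
    d=np.array([(u-p["cx"])/p["fx"],(v-p["cy"])/p["fy"],1])
    if n=="wrist":
        s=wp; q=s["ee_rot"]; from scipy.spatial.transform import Rotation as Ro
        Rw=Ro.from_quat(q[[1,2,3,0]]).as_matrix(); T=p["tool_from_camera"]
        return Rw@T[:3,3]+s["position"], Rw@T[:3,:3]@d
    R=np.array(p["R"]);t=np.array(p["t"]); return -R.T@t, R.T@d
def atz(n,u,v,z,wp=None):
    c,d=ray(n,u,v,wp); return c+d*(z-c[2])/d[2]
def tri(*rays):
    A=0;b=0
    for c,d in rays:
        d=d/np.linalg.norm(d);M=np.eye(3)-np.outer(d,d);A=A+M;b=b+M@c
    return np.linalg.solve(A,b)
def blob(im,lo,hi,box):
    x0,y0,x1,y1=box;h=cv2.cvtColor(im,cv2.COLOR_RGB2HSV)[y0:y1,x0:x1]
    m=cv2.inRange(h,np.array(lo),np.array(hi))
    if lo[0]==0: m|=cv2.inRange(h,np.array([172,lo[1],lo[2]]),np.array([180,255,255]))
    k,l,st,c=cv2.connectedComponentsWithStats(m); i=1+np.argmax(st[1:,4])
    return c[i]+[x0,y0],st[i,4]
E
python3 - <<'E'
from h import *
I={n:cv2.imread(f"pics/{n}0.png")[:,:,::-1].copy() for n in P}
np.set_printoptions(precision=4,suppress=True)
red=([0,140,60],[6,255,255])
B={"L":{"top":(178,175,200,200),"scene":(300,170,325,195)},"R":{"top":(283,160,303,182),"scene":(205,210,228,235)}}
for k,b in B.items():
    c={n:blob(I[n],*red,b[n]) for n in b}; print(k,c)
    print(tri(*[ray(n,*c[n][0]) for n in c]), atz("top",*c["top"][0],.072),atz("scene",*c["scene"][0],.072))
br=([18,120,90],[32,255,255])
for n,b in {"top":(228,168,256,190),"scene":(250,185,285,212)}.items():
    c=blob(I[n],*br,b);print("grip",n,c,atz(n,*c[0],.099))
for n,b in {"top":(95,190,170,250),"scene":(315,135,392,190)}.items():
    c=blob(I[n],[5,80,30],[22,255,255],b);print("mat",n,c,atz(n,*c[0],.006))
h=cv2.cvtColor(I["top"],cv2.COLOR_RGB2HSV)[190:250,95:170];m=cv2.inRange(h,np.array([5,80,30]),np.array([22,255,255]))
r=cv2.minAreaRect(cv2.findNonZero(m));print([atz("top",*(p+[95,190]),.006)[:2] for p in cv2.boxPoints(r)])
E
```

```text
L {'top': (array([188.3438, 187.25  ]), np.int32(64)), 'scene': (array([312.6406, 181.4062]), np.int32(64))}
[0.5914 0.1434 0.0799] [0.592  0.1433 0.072 ] [0.5867 0.1477 0.072 ]
R {'top': (array([291.9516, 169.7903]), np.int32(62)), 'scene': (array([217.5   , 222.1667]), np.int32(18))}
[ 0.6347 -0.1421  0.0769] [ 0.6351 -0.1448  0.072 ] [ 0.6325 -0.1401  0.072 ]
grip top (array([240.8533, 177.8133]), np.int32(75)) [ 0.6115 -0.0023  0.099 ]
grip scene (array([266.4412, 197.4706]), np.int32(68)) [0.6146 0.0013 0.099 ]
mat top (array([130.8311, 218.9878]), np.int32(1889)) [0.5102 0.3208 0.006 ]
mat scene (array([353.0979, 161.7735]), np.int32(1307)) [0.5143 0.3221 0.006 ]
[array([0.5673, 0.3972]), array([0.5642, 0.2482]), array([0.4567, 0.2473]), array([0.4598, 0.3945])]
```

Emit:
move_arm(deltas=[[[0.667, -0.25, 0.05, -0.639, 1], [0.667, -0.25, 0.05, -0.639, 1], [0.667, -0.25, 0.05, -0.639, 1], [0.667, -0.25, 0.05, -0.639, 1], [0.667, -0.25, 0.05, -0.639, 1], [0.667, -0.25, 0.05, -0.639, 1], [0.667, -0.25, 0.05, -0.639, 1], [0.667, -0.25, 0.05, -0.639, 1], [0.667, -0.25, 0.05, -0.639, 1], [0.667, -0.25, 0.05, -0.639, 1], [0.667, -0.25, 0.05, -0.639, 1], [0.667, -0.25, 0.05, -0.639, 1]]], squeeze=40)

```text
clock: 1.3
position: [0.6375, -0.1449, 0.1981]
ee_rot: [-0.001, 0.651, 0.759, 0.001]
contact_force: [1.1, -0.9, -0.4]
width: -0.0003
gripper_force: 0.0
```

```bash
python3 - <<'E'
from h import *
s=manip.get_state(); im=manip.get_image("wrist"); cv2.imwrite("pics/w1.png",im[:,:,::-1]); print(s["position"],s["ee_rot"],s["clock"])
import json;json.dump([s["position"].tolist(),s["ee_rot"].tolist()],open("w1.json","w"))
E
```

```text
[ 0.63753353 -0.14492766  0.19808744] [-5.30889104e-04  6.50738261e-01  7.59301604e-01  7.13546791e-04] 1.3
```

View pics/w1.png

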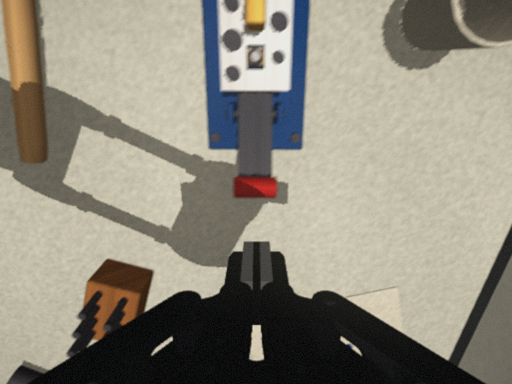

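The wrist view shows the red bar at (256,187), aligned with the tool, the plate's right edge at row 92 and the grip's end at (255,28). The yaw looks right.

```bash
python3 - <<'E'
from h import *
import json
a=json.load(open("w1.json")); s=dict(position=np.array(a[0]),ee_rot=np.array(a[1]))
im=cv2.imread("pics/w1.png")[:,:,::-1].copy()
c,n=blob(im,[0,140,60],[6,255,255],(225,165,290,205)); print(c,n)
for z in (.07,.075,.08): print(atz("wrist",*c,z,s))
p,m=atz("wrist",219.5,92,.069,s),atz("wrist",292,92,.069,s); print("plate end",p,m,(p+m)/2,np.degrees(np.arctan2(m[1]-p[1],m[0]-p[0])))
print("base foot",atz("wrist",210,149,.01,s),atz("wrist",302,149,.01,s))
T=json.load(open("w1.json"))
E
```

```text
[254.86924939 186.63196126] 826
[ 0.63553731 -0.1454143   0.07      ]
[ 0.63531173 -0.14383355  0.075     ]
[ 0.63508614 -0.1422528   0.08      ]
plate end [ 0.59462835 -0.06991043  0.069     ] [ 0.65321149 -0.06079851  0.069     ] [ 0.62391992 -0.06535447  0.069     ] 8.840847482795064
base foot [ 0.58477598 -0.13025611  0.01      ] [ 0.68130904 -0.11524631  0.01      ]
```

Emit:
move_arm(deltas=[[[-0.005, -0.003, 0.06, 0, 1], [-0.005, -0.003, 0.11, 0, 1], [-0.005, -0.003, 0.116, 0, 1], [-0.005, -0.003, 0.122, 0, 1], [-0.005, -0.003, 0.128, 0, 1], [-0.005, -0.003, 0.133, 0, 1], [-0.005, -0.003, 0.138, 0, 1], [-0.005, -0.003, 0.143, 0, 1], [-0.005, -0.003, 0.148, 0, 1], [-0.005, -0.003, 0.15, 0, 1], [-0.005, -0.003, 0.15, 0, 1]]])

```text
clock: 2.45
position: [0.6353, -0.161, 0.0843]
ee_rot: [0.007, 0.651, 0.759, -0.003]
contact_force: [-3.5, -15.3, 8.0]
width: 0.0001
gripper_force: 7.4
```

```bash
python3 - <<'E'
from h import *
s=manip.get_state(); im=manip.get_image("wrist"); cv2.imwrite("pics/w2.png",im[:,:,::-1]); print(s["position"],s["ee_rot"],s["contact_force"])
E
```

```text
[ 0.63533496 -0.1610153   0.08434325] [ 0.00748758  0.65122936  0.75883652 -0.00337512] [ -3.52517241 -15.33212857   7.99795613]
```

View pics/w2.png

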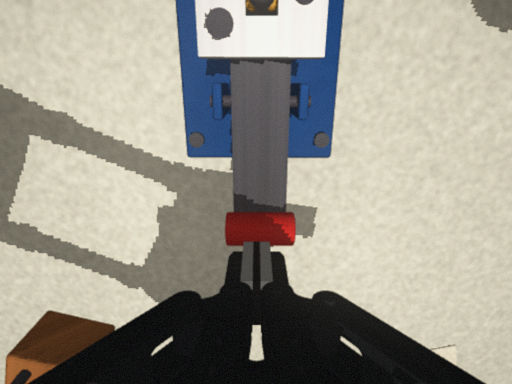

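The fingertips slipped off the outer side of the bar, which spans rows 212-245 with the finger tips just outside it. I'll lift and press again further inward.

Emit:
move_arm(deltas=[[[0, 0, -0.03, 0, 1], [0, 0, -0.04, 0, 1], [0.011, 0, -0.04, 0, 1], [0.011, 0, -0.04, 0, 1], [0.011, 0, -0.03, 0, 1], [0.011, 0, -0.025, 0, 1], [0.011, 0, -0.02, 0, 1], [0.011, 0, -0.015, 0, 1], [0.011, 0, -0.012, 0, 1], [0.011, 0, -0.012, 0, 1]]])

```text
clock: 3.5
position: [0.6317, -0.1442, 0.0882]
ee_rot: [-0.0, 0.652, 0.758, -0.0]
contact_force: [-0.4, -0.9, -0.0]
width: 0.0002
gripper_force: 0.0
```

Emit:
move_arm(deltas=[[[0, 0.005, 0.004, 0, 1], [0, 0.005, 0.008, 0, 1], [0, 0.005, 0.012, 0, 1], [0, 0.005, 0.015, 0, 1], [0, 0.005, 0.015, 0, 1]]])

```text
clock: 4.0
position: [0.6367, -0.1461, 0.0787]
ee_rot: [0.002, 0.652, 0.758, -0.001]
contact_force: [-2.4, -4.4, 6.6]
width: 0.0
gripper_force: 3.4
```

```bash
cat >> h.py <<'E'
def bars(which):
    "bar axis via top+scene"
    B={"L":{"top":(175,170,205,205),"scene":(295,165,330,200)},"R":{"top":(278,155,308,187),"scene":(200,205,233,240)}}[which]
    r=[]
    for n in B:
        c,k=blob(manip.get_image(n),[0,140,60],[6,255,255],B[n]); r.append(ray(n,*c)); print(n,c,k)
    return tri(*r)
E
python3 - <<'E'
from h import *
s=manip.get_state(); im=manip.get_image("wrist"); cv2.imwrite("pics/w3.png",im[:,:,::-1]); print(s["position"],s["contact_force"],s["moment"])
c,n=blob(im,[0,140,60],[6,255,255],(200,150,320,290)); print(c,n,[atz("wrist",*c,z,s) for z in(.055,.065,.075)])
print(bars("R"))
E
```

```text
[ 0.6366666  -0.14606285  0.07869957] [-2.39729464 -4.35811089  6.60399498] [-0.81938944  0.38292362  0.00669989]
[247.45524297 247.13810742] 782 [array([ 0.63137391, -0.15092316,  0.055     ]), array([ 0.63082671, -0.14532461,  0.065     ]), array([ 0.63027951, -0.13972606,  0.075     ])]Traceback (most recent call last):
  File "<stdin>", line 4, in <module>
  File "h.py", line 30, in bars
    c,k=blob(manip.get_image(n),[0,140,60],[6,255,255],B[n]); r.append(ray(n,*c)); print(n,c,k)
        ~~~~^^^^^^^^^^^^^^^^^^^^^^^^^^^^^^^^^^^^^^^^^^^^^^^^
  File "h.py", line 23, in blob
    k,l,st,c=cv2.connectedComponentsWithStats(m); i=1+np.argmax(st[1:,4])
                                                      ~~~~~~~~~^^^^^^^^^^
    return _wrapfunc(a, 'argmax', axis=axis, out=out, **kwds)
    return bound(*args, **kwds)
ValueError: attempt to get argmax of an empty sequence
```

View pics/w3.png

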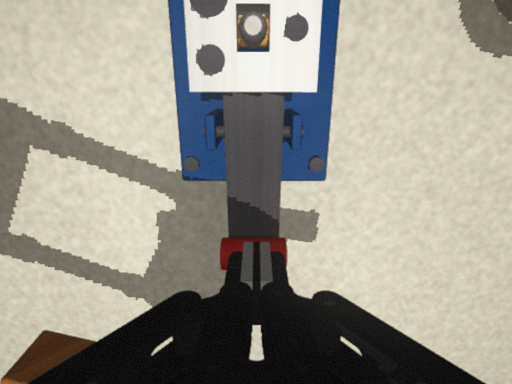

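Emit:
move_arm(deltas=[[[0, 0, -0.06, 0, 1], [0, 0, -0.11, 0, 1], [0.365, 0, -0.11, 0, 1], [0.365, 0, -0.11, 0, 1], [0.365, 0, -0.11, 0, 1], [0.365, 0, -0.11, 0, 1], [0.365, 0, -0.11, 0, 1], [0.365, 0, -0.11, 0, 1], [0.365, 0, -0.11, 0, 1], [0.365, 0, -0.11, 0, 1], [0.365, 0, -0.06, 0, 1], [0.365, 0, -0.03, 0, 1]]])

```text
clock: 5.3
position: [0.5922, 0.1436, 0.0996]
ee_rot: [0.0, 0.653, 0.758, -0.0]
contact_force: [-0.9, 0.6, -0.6]
width: -0.0002
gripper_force: 0.0
```

```bash
cat >> h.py <<'E'
C=np.array([.6138,-.0008]);by=np.array([-.1513,.9885]);bx=np.array([.9885,.1513])
def rep():
    s=manip.get_state(); d=s["position"][:2]-C
    print("u %.1f lat %.1f z %.1f"%(d@by*1e3,d@bx*1e3,s["position"][2]*1e3),np.round(s["contact_force"],1),round(s["clock"],2))
E
python3 -c "
from h import *
rep()
s=manip.get_state(); im=manip.get_image('wrist'); c,n=blob(im,[0,140,60],[6,255,255],(200,130,320,330));print(c,n,[((atz('wrist',*c,z,s)[:2]-C)@np.c_[by,bx]*1e3).round(1) for z in(.065,.075,.085)])
cv2.imwrite('pics/w4.png',im[:,:,::-1])"
```

```text
u 146.0 lat 0.5 z 99.6 [-0.9  0.6 -0.6] 5.3
[253.91666667 235.83536585] 1476 [array([143.9,  -1.8]), array([149. ,  -1.7]), array([154.1,  -1.6])]
```

View pics/w4.png

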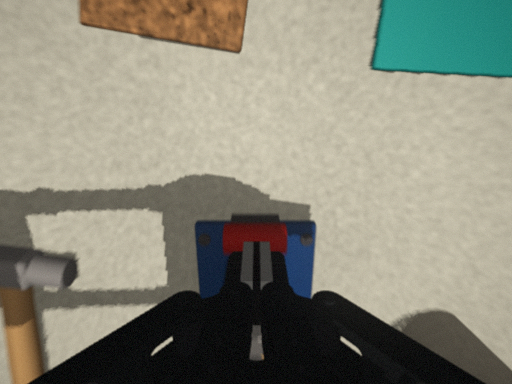

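The fingers are over the left bar (256,237). Next I'll press it a little.

Emit:
move_arm(deltas=[[[0, -0.002, 0.008, 0, 1], [0, -0.002, 0.013, 0, 1], [0.001, -0.002, 0.018, 0, 1], [0.002, -0.002, 0.023, 0, 1], [0.003, -0.002, 0.028, 0, 1], [0.004, -0.002, 0.032, 0, 1], [0.005, -0.002, 0.036, 0, 1], [0.005, -0.002, 0.036, 0, 1]]])

```text
clock: 6.15
position: [0.5902, 0.1502, 0.0749]
ee_rot: [-0.0, 0.653, 0.758, 0.002]
contact_force: [-4.7, 4.7, 8.3]
width: -0.0
gripper_force: 3.7
```

```bash
python3 -c "
from h import *
rep()"
```

```text
u 152.8 lat -0.5 z 74.9 [-4.7  4.7  8.3] 6.15
```

Emit:
move_arm(deltas=[[[0, 0, -0.06, 0, 1], [0, 0, -0.117, 0, 1], [-0.375, 0.002, -0.117, 0, 1], [-0.375, 0.002, -0.117, 0, 1], [-0.375, 0.002, -0.117, 0, 1], [-0.375, 0.002, -0.117, 0, 1], [-0.375, 0.002, -0.117, 0, 1], [-0.375, 0.002, -0.117, 0, 1], [-0.375, 0.002, -0.117, 0, 1], [-0.375, 0.002, -0.117, 0, 1], [-0.375, 0.002, -0.06, 0, 1], [-0.375, 0.002, -0.027, 0, 1]]])

```text
clock: 7.35
position: [0.6359, -0.1461, 0.0931]
ee_rot: [-0.0, 0.652, 0.758, 0.0]
contact_force: [-0.5, 0.3, -0.3]
width: 0.0001
gripper_force: 0.0
```

Emit:
move_arm(deltas=[[[0, 0, 0.012, 0, 1], [0, 0, 0.018, 0, 1], [0, 0, 0.023, 0, 1], [0, 0, 0.028, 0, 1], [0, 0, 0.032, 0, 1], [0, 0, 0.036, 0, 1], [0, 0, 0.04, 0, 1], [0, 0, 0.04, 0, 1]]])

```text
clock: 8.15
position: [0.6371, -0.1489, 0.0653]
ee_rot: [0.002, 0.651, 0.759, -0.001]
contact_force: [-4.2, -3.2, 7.2]
width: 0.0
gripper_force: 3.5
```

```bash
python3 -c "
from h import *
rep()"
```

```text
u -149.9 lat 0.6 z 65.3 [-4.2 -3.2  7.2] 8.15
```

Emit:
move_arm(deltas=[[[0, 0, -0.06, 0, 1], [0, 0, -0.12, 0, 1], [0.37, 0, -0.13, 0, 1], [0.37, -0.002, -0.13, 0, 1], [0.37, -0.002, -0.13, 0, 1], [0.37, -0.002, -0.13, 0, 1], [0.37, -0.002, -0.13, 0, 1], [0.37, -0.002, -0.13, 0, 1], [0.37, -0.002, -0.13, 0, 1], [0.37, -0.002, -0.13, 0, 1], [0.37, -0.002, -0.07, 0, 1], [0.37, -0.002, -0.03, 0, 1]]])

```text
clock: 9.35
position: [0.5915, 0.1435, 0.0857]
ee_rot: [0.001, 0.652, 0.758, 0.001]
contact_force: [-0.9, 0.0, -0.6]
width: 0.0001
gripper_force: 0.0
```

Emit:
move_arm(deltas=[[[0, 0, 0.008, 0, 1], [0, 0, 0.013, 0, 1], [0, 0, 0.018, 0, 1], [0, 0, 0.023, 0, 1], [0, 0, 0.028, 0, 1], [0, 0, 0.033, 0, 1], [0, 0, 0.038, 0, 1], [0, 0, 0.043, 0, 1], [0, 0, 0.043, 0, 1]]])

```text
clock: 10.25
position: [0.5916, 0.1452, 0.0538]
ee_rot: [0.001, 0.652, 0.758, 0.001]
contact_force: [-1.2, 1.3, 2.1]
width: 0.0001
gripper_force: 1.4
```

```bash
python3 -c "
from h import *
rep()"
```

```text
u 147.7 lat 0.1 z 53.8 [-1.2  1.3  2.1] 10.25
```

Emit:
move_arm(deltas=[[[0, 0, -0.06, 0, 1], [0, 0, -0.12, 0, 1], [-0.366, 0.002, -0.145, 0, 1], [-0.366, 0.002, -0.145, 0, 1], [-0.366, 0.002, -0.145, 0, 1], [-0.366, 0.002, -0.145, 0, 1], [-0.366, 0.002, -0.145, 0, 1], [-0.366, 0.002, -0.145, 0, 1], [-0.366, 0.002, -0.145, 0, 1], [-0.366, 0.002, -0.145, 0, 1], [-0.366, 0.002, -0.08, 0, 1], [-0.366, 0.002, -0.03, 0, 1]]])

```text
clock: 11.45
position: [0.637, -0.1434, 0.0762]
ee_rot: [0.002, 0.652, 0.759, 0.001]
contact_force: [1.1, 0.0, -0.7]
width: 0.0003
gripper_force: 0.0
```

Emit:
move_arm(deltas=[[[0, 0, 0.008, 0, 1], [0, 0, 0.013, 0, 1], [0, 0, 0.018, 0, 1], [0, 0, 0.023, 0, 1], [0, 0, 0.028, 0, 1], [0, 0, 0.033, 0, 1], [0, 0, 0.038, 0, 1], [0, 0, 0.041, 0, 1], [0, 0, 0.041, 0, 1]]])

```text
clock: 12.35
position: [0.6374, -0.1434, 0.0453]
ee_rot: [0.001, 0.652, 0.758, 0.001]
contact_force: [-0.8, 0.5, 3.0]
width: 0.0002
gripper_force: 1.1
```

```bash
python3 -c "
from h import *
rep()"
```

```text
u -144.5 lat 1.8 z 45.3 [-0.8  0.5  3. ] 12.35
```

Emit:
move_arm(deltas=[[[0, 0, -0.06, 0, 1], [0, 0, -0.12, 0, 1], [0.362, -0.003, -0.155, 0, 1], [0.362, -0.003, -0.155, 0, 1], [0.362, -0.003, -0.155, 0, 1], [0.362, -0.003, -0.155, 0, 1], [0.362, -0.003, -0.155, 0, 1], [0.362, -0.003, -0.155, 0, 1], [0.362, -0.003, -0.155, 0, 1], [0.362, -0.003, -0.155, 0, 1], [0.362, -0.003, -0.09, 0, 1], [0.362, -0.003, -0.03, 0, 1]]])

```text
clock: 13.55
position: [0.5935, 0.1406, 0.0683]
ee_rot: [0.003, 0.652, 0.758, 0.003]
contact_force: [0.5, 0.2, -0.6]
width: 0.0002
gripper_force: 0.0
```

Emit:
move_arm(deltas=[[[0, 0, 0.008, 0, 1], [0, 0, 0.013, 0, 1], [0, 0, 0.018, 0, 1], [0, 0, 0.023, 0, 1], [0, 0, 0.028, 0, 1], [0, 0, 0.033, 0, 1], [0, 0, 0.037, 0, 1], [0, 0, 0.038, 0, 1], [0, 0, 0.038, 0, 1]]])

```text
clock: 14.45
position: [0.5931, 0.1403, 0.0393]
ee_rot: [0.003, 0.652, 0.758, 0.002]
contact_force: [0.1, -2.9, 4.4]
width: -0.0001
gripper_force: 2.3
```

```bash
python3 -c "
from h import *
rep()"
```

```text
u 142.6 lat 0.9 z 39.3 [ 0.1 -2.9  4.4] 14.45
```

Emit:
move_arm(deltas=[[[0.003, 0, 0.003, 0, 1], [0.003, 0, 0.005, 0, 1], [0.003, 0, 0.005, 0, 1]]])

```text
clock: 14.75
position: [0.5932, 0.1425, 0.0355]
ee_rot: [0.004, 0.652, 0.759, 0.002]
contact_force: [-0.1, -4.1, 5.1]
width: -0.0001
gripper_force: 2.9
```

Emit:
move_arm(deltas=[[[0, 0, -0.06, 0, 1], [0, 0, -0.12, 0, 1], [-0.363, 0, -0.165, 0, 1], [-0.363, 0, -0.165, 0, 1], [-0.363, 0, -0.165, 0, 1], [-0.363, 0, -0.165, 0, 1], [-0.363, 0, -0.165, 0, 1], [-0.363, 0, -0.165, 0, 1], [-0.363, 0, -0.165, 0, 1], [-0.363, 0, -0.165, 0, 1], [-0.363, 0, -0.09, 0, 1], [-0.363, 0, -0.028, 0, 1]]])

```text
clock: 15.95
position: [0.6353, -0.1421, 0.066]
ee_rot: [0.003, 0.652, 0.759, 0.002]
contact_force: [0.4, -0.5, -0.9]
width: -0.0003
gripper_force: 0.0
```

```bash
python3 -c "
from h import *
rep()"
```

```text
u -142.9 lat -0.2 z 66.0 [ 0.4 -0.5 -0.9] 15.95
```

Emit:
move_arm(deltas=[[[-0.003, 0, 0.012, 0, 1], [-0.003, 0, 0.02, 0, 1], [-0.003, 0, 0.025, 0, 1], [-0.003, 0, 0.03, 0, 1], [-0.003, 0, 0.034, 0, 1], [-0.003, 0, 0.038, 0, 1], [-0.003, 0, 0.041, 0, 1], [-0.003, 0, 0.041, 0, 1]]])

```text
clock: 16.75
position: [0.6352, -0.1433, 0.0353]
ee_rot: [0.001, 0.652, 0.758, 0.002]
contact_force: [-2.0, 7.0, 8.7]
width: 0.0004
gripper_force: 4.7
```

```bash
python3 -c "
from h import *
rep()"
```

```text
u -144.2 lat -0.4 z 35.3 [-2.   7.   8.7] 16.75
```

Emit:
move_arm(deltas=[[[0, 0, -0.06, 0, 1], [0, 0, -0.12, 0, 1], [0.1, 0, -0.18, 0, 0], [0.181, 0, -0.23, 0, -1], [0.181, 0, -0.23, 0, -1], [0.181, 0, -0.23, 0, -1], [0.181, 0, -0.23, 0, -1], [0.181, 0, -0.23, 0, -1]]])

```text
clock: 17.55
position: [0.6123, -0.003, 0.2158]
ee_rot: [0.001, 0.652, 0.758, -0.0]
contact_force: [0.4, 0.1, -0.7]
width: 0.0848
gripper_force: 0.0
```

```bash
python3 -c "
from h import *
rep()
s=manip.get_state();im=manip.get_image('wrist');cv2.imwrite('pics/w5.png',im[:,:,::-1]);sc=manip.get_image('scene')
print(s['ee_rot'])
cv2.imwrite('pics/s5.png',np.hstack([im[:,:,::-1],cv2.resize(sc[150:260,190:340,::-1],(288,211))[:, :]][:1]))
c=cv2.resize(sc[160:250,195:335,::-1],None,fx=2,fy=2,interpolation=cv2.INTER_CUBIC)
o=np.zeros((384,800,3),np.uint8);o[:,:512]=im[:,:,::-1];o[:180,512:792]=c;cv2.imwrite('pics/s5.png',o)
c,n=blob(im,[18,120,90],[32,255,255],(150,100,360,384));print(c,n)
for z in(.113,.117):print(((atz('wrist',*c,z,s)[:2]-C)@np.c_[by,bx]*1e3).round(1))"
```

```text
u -2.0 lat -1.8 z 215.8 [ 0.4  0.1 -0.7] 17.55
[ 1.08979580e-03  6.51760013e-01  7.58424466e-01 -1.62954280e-04]
[257.20294599 187.15548282] 611
[ 5.1 -1.8]
[ 6.4 -1.8]
```

View pics/s5.png

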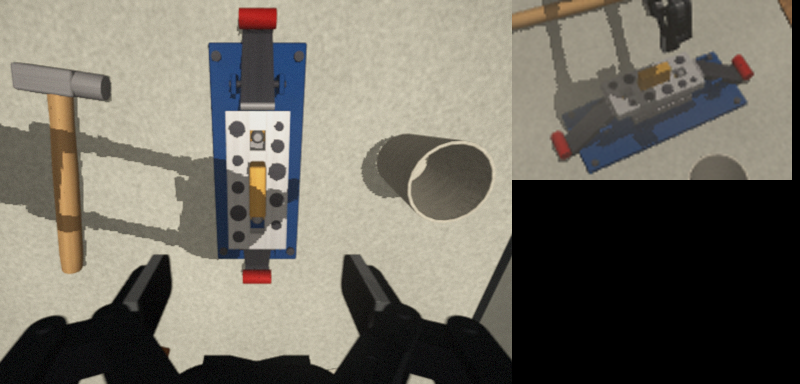

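The wrist view shows both levers down and the plate lifted level, spanning rows 111-249 and centred near column 257. The grip starts at row 163, and nothing blocks the fingers.

```bash
python3 -c "
from h import *
s=manip.get_state()
for u,v,z in[(225,111,.0855),(291,111,.0855),(226,249,.0855),(288,249,.0855),(257.5,163,.1155)]:print(((atz('wrist',u,v,z,s)[:2]-C)@np.c_[by,bx]*1e3).round(1))"
```

```text
[ 62.7 -29.3]
[62.6 25.6]
[-67. -33.]
[-67.1  27.3]
[25.6 -2.4]
```

Emit:
move_arm(deltas=[[[0.001, 0, 0.06, 0, -1], [0.001, 0, 0.11, 0, -1], [0.001, 0, 0.135, 0, -1], [0.001, 0, 0.146, 0, -1], [0.001, 0, 0.146, 0, -1], [0.001, 0, 0.146, 0, 0], [0.001, 0, 0.146, 0, 0.4], [0.001, 0, 0.146, 0, 1], [0.001, 0, 0.146, 0, 1], [0.001, 0, 0.146, 0, 1], [0.001, 0, 0.146, 0, 1]]], squeeze=45)

```text
clock: 18.75
position: [0.6126, -0.0014, 0.0993]
ee_rot: [0.001, 0.652, 0.758, 0.001]
contact_force: [1.1, 0.7, 2.5]
width: 0.0131
gripper_force: 47.1
```

```bash
python3 -c "
from h import *
rep();s=manip.get_state();print(s['width'],s['gripper_force'],s['moment'])"
```

```text
u -0.5 lat -1.3 z 99.3 [1.1 0.7 2.5] 18.75
0.013078281749601968 47.11701035499573 [ 0.0882917  -0.0653292  -0.03051905]
```

Emit:
move_arm(deltas=[[[0, 0, -0.005, 0, 1], [0, 0, -0.01, 0, 1], [0, 0, -0.018, 0, 1], [0, 0, -0.028, 0, 1], [0, 0, -0.04, 0, 1], [0, 0, -0.055, 0, 1], [0, 0, -0.07, 0, 1], [0, 0, -0.085, 0, 1], [0, 0, -0.1, 0, 1], [0, 0, -0.1, 0, 1]]])

```text
clock: 19.75
position: [0.6134, -0.0017, 0.1811]
ee_rot: [0.002, 0.652, 0.758, 0.001]
contact_force: [0.4, -0.1, -3.3]
width: 0.0128
gripper_force: 46.3
```

```bash
python3 -c "
from h import *
rep();s=manip.get_state();print(s['width'],s['gripper_force'],s['moment'],s['ee_rot'])
im=manip.get_image('wrist');sc=manip.get_image('scene')
o=np.zeros((384,800,3),np.uint8);o[:,:512]=im[:,:,::-1];o[:220,512:792]=cv2.resize(sc[140:250,195:335,::-1],None,fx=2,fy=2);cv2.imwrite('pics/s6.png',o)"
```

```text
u -0.9 lat -0.5 z 181.1 [ 0.4 -0.1 -3.3] 19.75
0.012826295212394865 46.26537501811981 [ 0.01913779 -0.06300696 -0.06072438] [0.0020094  0.6520243  0.75819423 0.00133505]
```

View pics/s6.png

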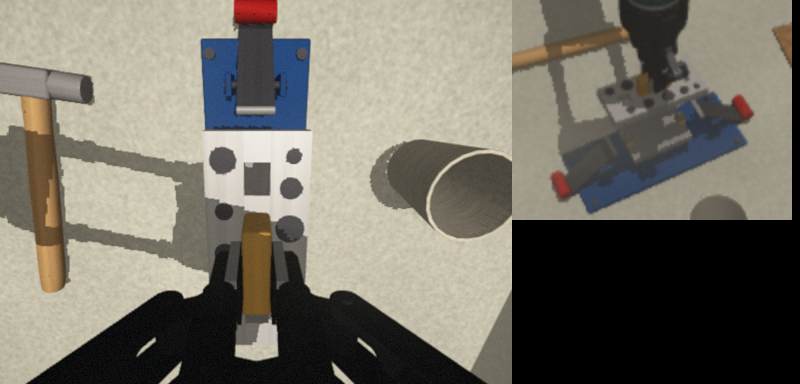

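The plate is held level and clear of the pins.

Emit:
move_arm(deltas=[[[0.03, -0.005, -0.01, 0, 1], [0.08, -0.012, -0.01, 0.02, 1], [0.13, -0.02, -0.01, 0.04, 1], [0.18, -0.028, -0.01, 0.06, 1], [0.23, -0.036, -0.01, 0.082, 1], [0.28, -0.044, -0.01, 0.082, 1], [0.33, -0.052, -0.01, 0.082, 1], [0.375, -0.06, -0.01, 0.082, 1], [0.405, -0.063, -0.01, 0.082, 1], [0.418, -0.065, -0.01, 0.082, 1], [0.418, -0.065, -0.01, 0.082, 1], [0.418, -0.065, -0.01, 0.082, 1]]])

```text
clock: 21.05
position: [0.5106, 0.3201, 0.1859]
ee_rot: [0.0, 0.715, 0.699, -0.001]
contact_force: [0.9, 0.1, -4.9]
width: 0.0127
gripper_force: 46.2
```

```bash
python3 -c "
from h import *
s=manip.get_state();print(s['position'],s['ee_rot'],s['contact_force'],s['width'])
im=manip.get_image('wrist');cv2.imwrite('pics/w7.png',im[:,:,::-1])"
```

```text
[0.51055979 0.32012796 0.18591582] [ 4.54021504e-04  7.14639505e-01  6.99492240e-01 -8.81437950e-04] [ 0.91747203  0.05843563 -4.85745094] 0.012693770861579474
```

View pics/w7.png

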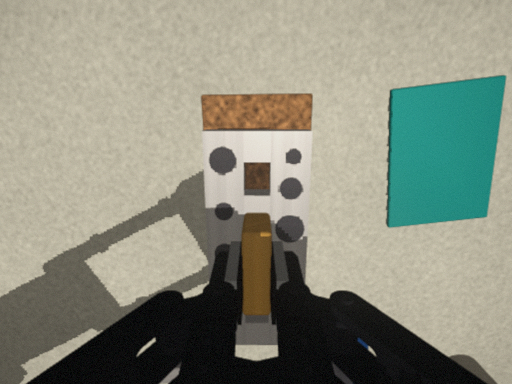

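The view shows the plate over the cork mat, with the mat's far edge running from (202,95) to (312,95) and square to the plate's edge at row 131.

```bash
python3 -c "
from h import *
s=manip.get_state()
t=2*np.arctan2(s['ee_rot'][2],s['ee_rot'][1]);X=np.array([np.cos(t),np.sin(t)]);Y=np.array([X[1],-X[0]])
for u,v,z in[(202,96,.006),(312,95,.006),(204,131,.172),(311,131,.172),(257.5,213,.202)]:print(((atz('wrist',u,v,z,s)[:2]-s['position'][:2])@np.c_[X,Y]*1e3).round(1))"
```

```text
[ 75.6 -53.9]
[76.6 53.7]
[ 64.1 -25.9]
[64.1 25.5]
[34.1 -0.3]
```

Emit:
move_arm(deltas=[[[0.003, 0, 0.05, 0, 1], [0.003, 0, 0.1, 0, 1], [0.003, 0, 0.14, 0, 1], [0.003, 0, 0.16, 0, 1], [0.003, 0, 0.168, 0, 1], [0.003, 0, 0.173, 0, 1], [0.003, 0, 0.177, 0, 1], [0.003, 0, 0.18, 0, 1], [0.003, 0, 0.182, 0, 1], [0.003, 0, 0.184, 0, 1], [0.003, 0, 0.186, 0, 1], [0.003, 0, 0.186, 0, 1]]])

```text
clock: 22.3
position: [0.5118, 0.3227, 0.0398]
ee_rot: [0.002, 0.714, 0.7, 0.001]
contact_force: [0.0, -5.9, 5.9]
width: 0.013
gripper_force: 47.8
```

```bash
python3 -c "
from h import *
s=manip.get_state();print(s['position'],s['ee_rot'],s['moment'])
im=manip.get_image('wrist');sc=manip.get_image('scene');t=manip.get_image('top')
o=np.zeros((600,800,3),np.uint8);o[:384,:512]=im[:,:,::-1];o[:280,512:792]=cv2.resize(sc[120:190,320:390,::-1],(280,280),interpolation=2);o[290:590,512:792]=cv2.resize(t[180:255,96:166,::-1],(280,300),interpolation=2);cv2.imwrite('pics/s8.png',o)"
```

```text
[0.51180692 0.32268784 0.03977671] [1.56681168e-03 7.14299830e-01 6.99837707e-01 6.93986437e-04] [-0.51086662  0.03621162  0.05020648]
```

View pics/s8.png

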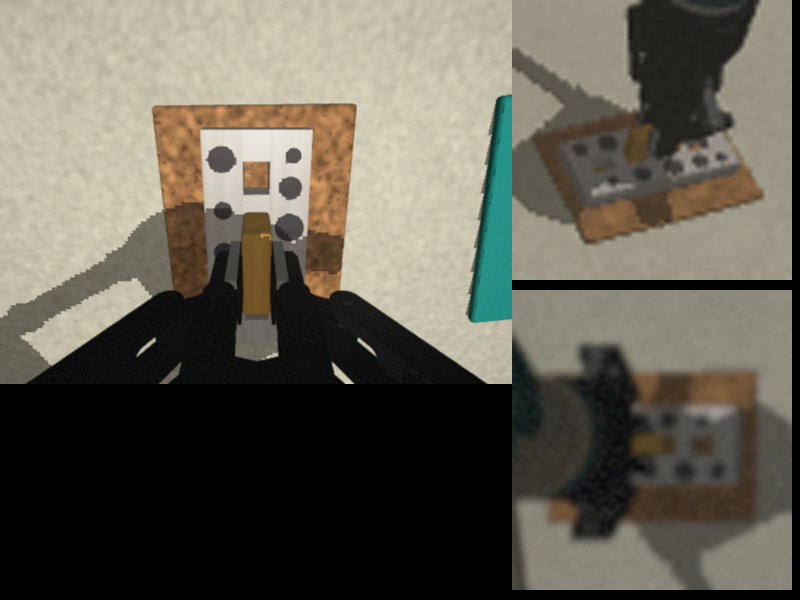

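The plate is centred on the mat, but its near end seems to touch first. I'll ease the grip while lowering a little more so it settles flat.

Emit:
move_arm(deltas=[[[0, 0, 0.0, 0, 1], [0, 0, 0.001, 0, 1], [0, 0, 0.002, 0, 1], [0, 0, 0.003, 0, 1], [0, 0, 0.003, 0, 1]]], squeeze=20)

```text
clock: 22.95
position: [0.5119, 0.3221, 0.0378]
ee_rot: [0.002, 0.714, 0.7, 0.0]
contact_force: [-0.2, -8.5, 7.7]
width: 0.0131
gripper_force: 48.3
```

```bash
python3 -c "
from h import *
s=manip.get_state();print(s['position'],s['moment'],s['contact_force'],s['gripper_force'])
im=manip.get_image('wrist');g=cv2.cvtColor(im,cv2.COLOR_RGB2HSV)
for c in(215,235,280,300):print(c,g[115:145,c,1].tolist())"
```

```text
[0.5118987  0.32209446 0.0378057 ] [-0.8726376   0.13492372 -0.00339152] [-0.23099311 -8.50540065  7.69585787] 48.30555438995361
215 [137, 140, 138, 136, 141, 136, 144, 140, 142, 138, 102, 49, 26, 29, 24, 22, 23, 21, 22, 23, 20, 22, 20, 22, 21, 20, 21, 21, 20, 21]
235 [140, 137, 137, 139, 135, 136, 135, 134, 140, 135, 96, 45, 31, 25, 23, 20, 19, 22, 20, 19, 19, 21, 20, 22, 20, 21, 18, 22, 19, 20]
280 [138, 134, 140, 139, 140, 132, 137, 138, 140, 136, 100, 42, 20, 27, 21, 15, 15, 16, 17, 17, 16, 18, 18, 17, 18, 18, 18, 17, 19, 17]
300 [140, 140, 137, 132, 140, 138, 140, 139, 136, 138, 104, 48, 29, 25, 20, 21, 20, 18, 19, 19, 20, 18, 17, 18, 18, 18, 19, 18, 18, 21]
```

Emit:
move_arm(deltas=[[[0, 0, 0.001, 0, 1], [0, 0, 0.002, 0, 1], [0, 0, 0.003, 0, 1], [0, 0, 0.003, 0, 1]]])

```text
clock: 23.4
position: [0.5119, 0.3221, 0.0377]
ee_rot: [0.002, 0.714, 0.7, 0.001]
contact_force: [-4.3, -9.0, 22.5]
width: 0.0129
gripper_force: 50.1
```

```bash
python3 -c "
from h import *
s=manip.get_state();print(s['position'],s['moment'],s['contact_force'],s['gripper_force'])
im=manip.get_image('wrist');g=cv2.cvtColor(im,cv2.COLOR_RGB2HSV)
for c in(215,300):print(c,g[115:145,c,1].tolist())"
```

```text
[0.51194894 0.3220713  0.03774471] [-1.20903495  0.71372721 -0.06458729] [-4.2816668  -8.98953352 22.45141388] 50.11070966720581
215 [137, 140, 139, 143, 143, 134, 137, 134, 139, 140, 104, 49, 30, 23, 22, 20, 21, 22, 22, 21, 21, 22, 21, 21, 19, 21, 20, 21, 20, 21]
300 [135, 141, 136, 132, 134, 137, 136, 137, 141, 136, 107, 55, 29, 25, 23, 20, 18, 19, 20, 17, 18, 16, 19, 17, 22, 19, 18, 19, 21, 21]
```

The plate is flat: the height no longer changes and the force has risen. I'll back off the press and open.

Emit:
move_arm(deltas=[[[0, 0, -0.002, 0, 1], [0, 0, -0.003, 0, 1], [0, 0, -0.003, 0, 0.6], [0, 0, -0.003, 0, 0.2], [0, 0, -0.003, 0, -0.3], [0, 0, -0.003, 0, -0.3], [0, 0, -0.003, 0, -0.3]]])

```text
clock: 24.15
position: [0.5104, 0.3238, 0.035]
ee_rot: [-0.0, 0.715, 0.7, -0.0]
contact_force: [0.1, 0.1, 0.6]
width: 0.056
gripper_force: 0.0
```

```bash
python3 -c "
from h import *
s=manip.get_state();print(s['position'],s['moment'],s['contact_force'],s['gripper_force'],s['width'])
im=manip.get_image('wrist');g=cv2.cvtColor(im,cv2.COLOR_RGB2HSV)
for c in(215,300):print(c,g[115:145,c,1].tolist())"
```

```text
[0.51042865 0.32383925 0.03503266] [ 0.02783672 -0.02543683 -0.00828457] [0.13600315 0.12247143 0.60822636] 0.0 0.05595194435048119
215 [135, 138, 139, 137, 133, 137, 142, 140, 129, 141, 141, 133, 138, 82, 25, 33, 27, 20, 19, 22, 19, 18, 21, 21, 22, 21, 20, 22, 19, 19]
300 [136, 136, 135, 136, 143, 141, 138, 136, 136, 136, 133, 137, 126, 75, 29, 29, 24, 20, 16, 15, 18, 15, 19, 18, 17, 16, 16, 14, 18, 16]
```

Released cleanly, with no contact force. Next I'll rise straight up and check the placement numerically.

Emit:
move_arm(deltas=[[[0, 0, -0.02, 0, -0.3], [0, 0, -0.06, 0, -0.3], [0, 0, -0.11, 0, -0.5], [0, 0, -0.16, 0, -1], [0, 0, -0.22, 0, -1], [-0.06, 0, -0.25, 0, -1], [-0.12, 0, -0.25, 0, -1], [-0.12, 0, -0.25, 0, -1], [-0.12, 0, -0.25, 0, -1]]])

```text
clock: 25.1
position: [0.5085, 0.2269, 0.2354]
ee_rot: [-0.0, 0.715, 0.699, 0.0]
contact_force: [1.0, 0.4, -0.7]
width: 0.0855
gripper_force: 0.0
```

```bash
python3 -c "
from h import *
s=manip.get_state();print(s['position'],s['clock'])
im=manip.get_image('wrist');cv2.imwrite('pics/w9.png',im[:,:,::-1])
g=cv2.cvtColor(im,cv2.COLOR_RGB2HSV)
m=cv2.inRange(g,np.array([5,90,20]),np.array([17,255,255]))
k,l,st,c=cv2.connectedComponentsWithStats(m);i=1+np.argmax(st[1:,4]);pts=cv2.findNonZero((l==i).astype(np.uint8))
r=cv2.boxPoints(cv2.minAreaRect(pts));M=[atz('wrist',*p,.006,s)[:2].round(4) for p in r];print('mat',M,np.mean(M,0))
hull=np.zeros(m.shape,np.uint8);cv2.fillConvexPoly(hull,cv2.convexHull(pts),255)
n=cv2.erode(cv2.inRange(g,np.array([0,0,60]),np.array([180,70,255]))&hull,np.ones((5,5)))
k,l,st,c=cv2.connectedComponentsWithStats(n);i=1+np.argmax(st[1:,4]);pts=cv2.findNonZero((l==i).astype(np.uint8))
r=cv2.boxPoints(cv2.minAreaRect(pts));Q=[atz('wrist',*p,.020,s)[:2].round(4) for p in r];print('plate',st[i],Q,np.mean(Q,0))
"
```

```text
[0.50845238 0.22694147 0.23544117] 25.1
mat [array([0.4578, 0.3974]), array([0.5651, 0.3949]), array([0.5699, 0.2471]), array([0.4461, 0.2499])] [0.509725 0.322325]
plate [ 231    8   53  128 4645] [array([0.4862, 0.3865]), array([0.5382, 0.3853]), array([0.5389, 0.2593]), array([0.4799, 0.2606])] [0.5108   0.322925]
```

```bash
python3 -c "
from rig import manip
print(manip.sign_off())"
```

```text
the job is handed in; nothing more can be done
None
```

The cutter is open and the job was handed in at about 25 s: both levers are at their stops, and the plate is flat, grip up, within about 1 mm of the cork mat's middle. The first press slipped off the right bar and I redid it; at set-down I pressed with up to 22 N because one end of the plate touched first. I steered clear of the hammer, cup and punch block but did not re-measure them.

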